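# Hang the pasta-gauge board up to dry, level

## Robot

A 6-joint arm with a two-finger parallel gripper is mounted at the origin on the work surface. World frame = base frame: x ahead of the robot, y to its left, z up, the work surface at z = 0. Lengths are in mm, angles in rad, forces in N, time in s.
With the tool pointing down it reaches from about 375 to 975 mm from the base axis. Payload 3.8 kg.
Tool frame: the origin (TCP) lies at the centre of the arm's flange, where the gripper is bolted on; the fingertips stand 173 mm ahead of it and the grasp point (between the pads) lies 155 mm ahead of it; z points along the fingers, y is the line along which they close (so a half turn about z gives the same grasp; the last joint's range is limited). The gripper opens to 85 mm and grips with 20 to 120 N. Pads are 22 mm wide; open, the fingers measure 114 mm over their backs; the gripper's body (76 mm by 85 mm) begins 54 mm behind the grasp point. The pads swing forward as they close: fully open they stand 13 mm farther back than shut.
Start: joints at [-1.297, 0.264, 1.604, -0, 1.274, -0.037], TCP at [206.424, -642.658, 404.68] pointing down, gripper open.
Joint ranges: [-2.63, 2.63], [-0.94, 2.18], [0.31, 2.57], [-1.31, 4.45], [0, 2.66], [-2.55, 2.55]. Speed limits (rad/s): [2.57, 2.57, 3.14, 3.14, 3.14, 3.14].

## Interface

Orientations are given as a rotation vector (axis times angle).
In Python, from plant import ctrl, eyes gives the robot as it stands.
- The arm moves only by the tool servo_tool, never from a script. Its argument "deltas" is a list of rows, each an object of numbers: "x", "y", "z": the shift along the tool's x, y, z in units of 40 mm (1.0 is 40 mm); "turn": the turn about the tool's z in units of 5 degrees (1.0 is 5 degrees). A call has 1 to 8 rows; each row shifts and turns the commanded pose from where the row before left it, along the tool's axes as they then stand; what a row does not reach is not made up. A row lasts 1/10 s, in which the tool goes at most 50 mm and 8.59 degrees, less where a joint would pass 70% of its speed; a pose out of reach is approached as far as the arm can. A call is refused whole if a number of a shift passes 1 or a number of a turn 1, either way. A call with a gripper value outside its range is refused whole. "grip" is the closure, from -1 (fully open) to 1 (shut), so that 0 is half open, set as the call begins (left out, the last holds). The fingers move at their own pace and stop on an object; "force" is the grip in N (left out, the last holds). Time passes only in rows, so rows that do not move let the fingers close. It gives the time, the measured TCP pose, the force, the opening and the grip force at its end, in the units of the state.
- ctrl.state(): the state, without advancing time (a new reading comes with each control period).
- eyes.get_image(name): name is "scene" or "top"; returns the picture (420x560x3 uint8, red, green, blue); there is no depth.
- eyes.get_calibration(name): a dict with "camera_matrix" (3x3 intrinsics, pixels), "dist" ([k1, k2, p1, p2, k3] as OpenCV has them; the pictures are not rectified), "rvec" (rotation vector, rad) and "tvec" (3), from world to camera coordinates, as OpenCV has them. Camera axes: x right, y down, z forward; pixel columns grow to the right and rows downward; lengths in mm; the calibration is good to about 2 mm. A picture is of the moment at which its call begins. get_calibration takes no time and is no camera call.
- ctrl.sign_off(): hands the job in; it is judged then, once.
The state is a dict: "time": time; "q": joint angles; "joint_vel": joint speeds; "joint_torque": joint torques, N m; "tool_pos": TCP position; "tcp_rot": TCP orientation; "contact_force": force on the tool from outside, world axes, zero at the start; "wrist_torque": the same for the moment, N m; "opening": opening from 0.0 (shut) to 1.0 (fully open); "grasp_force": force on a finger pad.
Only numpy, scipy, OpenCV 4.12 (cv2) and the standard library are available. Lean on these libraries where they do the work, as an engineer would, in place of code of your own. Each camera call takes 0.05 s, during which the arm holds its last target. There are 200 camera calls.

## Task

Washing-up after the cooking lesson: take the wooden chopping board with the handle out of the dish rack and hang it on the empty front hook of the drying stand by one of its holes, choosing the hole that makes it hang level, and leave it hanging there still. Do not knock over or push about the other things in the rack and on the table.

Things in the scene. Friction and masses are not known exactly. Their poses are not given: they have to be found in the camera images.
- board_center (a point): Wooden chopping board with a handle, even wood 12 mm thick (own x), 140 to 280 g, on its long edge in the rack, holes up. Blade 200 mm long (own y, -100 to 100), 120 mm high (own z, up); handle: a bar 90 mm long (y 100 to 190), 36 mm high, as thick, at half the blade's height. Point: centre of the 200 x 120 blade, not the centre of mass. Both faces alike: it may hang either way round
- hole_a (a point): Centre of the largest of the board's four round through holes (a pasta-portion gauge, in a row with centres 32 mm above the blade's centre, 28 mm below its top edge): 34 mm wide, at the board's own y = -67 mm, farthest from the handle; axes as the board
- hole_b (a point): Centre of the board's 30 mm hole, at its own y = -23 mm; axes as the board
- hole_c (a point): Centre of the board's 26 mm hole, at its own y = +21 mm; axes as the board
- hole_d (a point): Centre of the board's 22 mm hole, at its own y = +65 mm, nearest the handle; axes as the board
- hook (a point): Front hook of the fixed drying stand, the empty one: level steel rod 8 mm thick along own x, 215 mm above the table. Point: on the rod's axis. The rod runs from the post (14 mm thick, at x = +45 mm, its top 6 mm above the rod's axis) to x = -35, where it turns up into a tip at x = -47, its top 12 mm above the rod's axis: the profile to thread is 8 mm wide, 16 mm high
- stand_tray (a point): The drying stand's drip tray below the hook: point at the centre of its underside, on the table; 150 mm along own x, 240 mm along own y, rim 15 mm high. Behind the post, at own +x (out to 120 mm from this point), a small steel ladle hangs on the stand's second hook, up to 227 mm high, fixed there
- rack_floor (a point): Fixed dish rack: point at the middle of its floor, 8 mm above the table. Grey tray 220 mm (own x) by 280 mm (own y), rim 22 mm high; wire loops 74 mm high in rows at y = -85 and +35 form five 16 mm slots along y at x = -66, -33, 0, 33, 66. Handled board, plain board and tin stand in those at -66, 0, 66 in any order, their centres at y = -30; the handle sticks out over the +y rim
- plain_board_center (a point): Bystander: plain wooden board without handle or holes, 12 mm thick (own x), 200 mm long (own y), 130 mm high, standing in the rack; the point is its centre. Leave it there
- baking_tin_center (a point): Bystander: dark steel baking tin standing on its side in the rack, 12 mm thick (own x), 194 mm long (own y), 125 mm high; the point is its centre. Leave it there
- tumbler: Bystander: teal plastic tumbler, 68 mm wide, 105 mm high, on the table between rack and stand on the robot's side; origin at the centre of its underside
- soap: Bystander: bottle of washing-up soap, 56 mm wide, 190 mm high, on the table between rack and stand on the far side; origin at the centre of its underside

How it is judged (in metres and radians):
At the end, for the whole second after the job is handed in: The board hangs from the front hook by one of its holes (the hole's centre no more than 37 mm from the hook's point along the rod, 13 mm sideways, 2 mm above to 19 mm below the rod's axis), hangs level (its own z axis within 0.12 rad of vertical) and still (under 30 mm/s), let go (((x of hole_a in the frame of hook between -0.037 and 0.037 m and y of hole_a in the frame of hook between -0.013 and 0.013 m and z of hole_a in the frame of hook between -0.019 and 0.002 m) or (x of hole_b in the frame of hook between -0.037 and 0.037 m and y of hole_b in the frame of hook between -0.013 and 0.013 m and z of hole_b in the frame of hook between -0.019 and 0.002 m) or (x of hole_c in the frame of hook between -0.037 and 0.037 m and y of hole_c in the frame of hook between -0.013 and 0.013 m and z of hole_c in the frame of hook between -0.019 and 0.002 m) or (x of hole_d in the frame of hook between -0.037 and 0.037 m and y of hole_d in the frame of hook between -0.013 and 0.013 m and z of hole_d in the frame of hook between -0.019 and 0.002 m)) and angle between board_center's own z axis and vertical below 0.12 rad and linear speed of board below 0.03 m/s); the robot touches nothing.
It fails at once if the plain board or the baking tin in the rack is shifted by more than 25 mm or tilted by more than 0.35 rad (distance of any of plain_board_center, baking_tin_center from where it was at the start of the episode above 0.025 m or angle between any of plain_board_center, baking_tin_center's own z axis and vertical above 0.35 rad).
It fails at once if the tumbler or the soap bottle is pushed by more than 25 mm or tipped by more than 0.35 rad (distance of any of tumbler, soap from where it was at the start of the episode above 0.025 m or angle between any of tumbler, soap's own z axis and vertical above 0.35 rad).
It also fails if it takes over 54 s, if anything falls off the work surface, if the arm or the gripper's body presses on something with over 40 N, if the wrist force passes 120 N, or if a joint passes its speed limit or range.

## Working session

There is one attempt and no reset: what is moved stays moved. The work goes in short steps, Python scripts to look and compute and a tool call to move; the robot and the scene stay as the last step left them, time stands still between calls to the robot, and variables do not carry over. Pictures are saved under pics/ and viewed, at most 11 in all, crops included, and the job is handed in when it is done.

Besides the shell and the picture viewer there is one more tool, called after "Call:" by a JSON object that holds its "op" and its "data". servo_tool: Moves the arm, as the interface text tells. Its arguments: {"type":"object","properties":{"deltas":{"type":"array"},"grip":{"type":"number"},"force":{"type":"number"}},"required":["deltas"]}

```bash
mkdir -p pics
python3 - <<'E'
from plant import ctrl, eyes
import cv2,numpy as np
for n in("scene","top"):
    im=eyes.get_image(n); cv2.imwrite(f"pics/{n}0.png",im[:,:,::-1])
    c=eyes.get_calibration(n); R=cv2.Rodrigues(np.array(c["rvec"],float))[0]
    print(n,np.round(c["camera_matrix"],1).tolist(),(-R.T@np.array(c["tvec"],float).ravel()).round(0),R.round(2).tolist(),c["dist"])
print(ctrl.state())
E
```

```text
scene [[446.9, 0.0, 278.3], [0.0, 446.9, 208.3], [0.0, 0.0, 1.0]] [1049. -436.  935.] [[0.66, 0.75, -0.0], [0.58, -0.52, -0.63], [-0.47, 0.41, -0.78]] [-0.06594111  0.          0.          0.          0.        ]
top [[444.7, 0.0, 276.7], [0.0, 444.7, 209.2], [0.0, 0.0, 1.0]] [ 445.   -2. 1123.] [[-0.02, -1.0, 0.01], [-0.99, 0.02, -0.11], [0.11, -0.01, -0.99]] [0.04772535 0.         0.         0.         0.        ]
{'time': 0.1, 'q': array([-1.29687979e+00,  2.64701682e-01,  1.60528034e+00, -2.84080723e-06,
        1.27372814e+00, -3.68848970e-02]), 'joint_vel': array([-0.00064593, -0.0011404 , -0.00485959,  0.00153687, -0.00261065,
       -0.00124691]), 'joint_torque': array([-1.29468604e-04, -5.16708434e+01, -3.68589914e+01, -1.82357867e-04,
        6.19156999e-03, -4.33404352e-05]), 'tool_pos': array([ 206.34938766, -642.34502914,  403.44690612]), 'tcp_rot': array([-3.10165794e+00, -4.85919046e-01,  3.97252645e-04]), 'contact_force': array([0.67058588, 0.35839287, 0.37434014]), 'wrist_torque': array([ 0.01447654, -0.00033333,  0.03045329]), 'grasp_force': 0.0, 'opening': 1.000114948615657}
```

View pics/scene0.png

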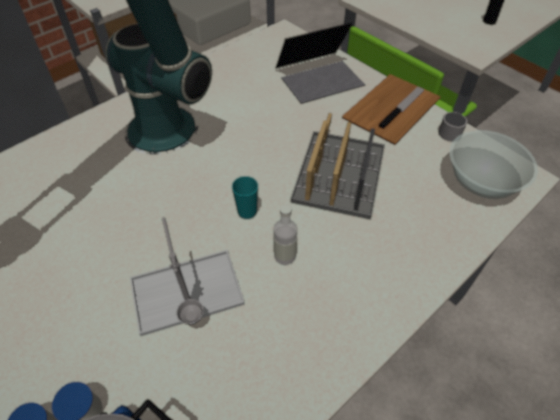

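View pics/top0.png

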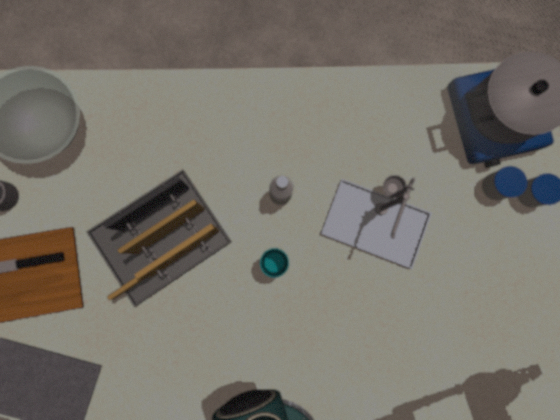

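The handled board stands in the rack slot nearest the robot, with its handle at top px (122,290). The stand is at top px (375,223). I'll enlarge both areas next.

```bash
cat > h.py <<'E'
import cv2,numpy as np
from plant import ctrl,eyes
def cal(n):
    c=eyes.get_calibration(n); return [np.array(c[k],float) for k in("camera_matrix","dist","rvec","tvec")]
def ray(n,px,z):
    K,d,r,t=cal(n); R=cv2.Rodrigues(r)[0]; C=-R.T@t.ravel()
    u=cv2.undistortPoints(np.array(px,float).reshape(-1,1,2),K,d)[:,0]
    D=np.c_[u,np.ones(len(u))]@R
    return C+D*((np.broadcast_to(z,len(u))-C[2])/D[:,2])[:,None]
def proj(n,P):
    K,d,r,t=cal(n); return cv2.projectPoints(np.array(P,float).reshape(-1,1,3),r,t,K,d)[0][:,0]
def crop(im,x,y,w,h,s):
    return cv2.convertScaleAbs(cv2.resize(im[y:y+h,x:x+w],None,fx=s,fy=s,interpolation=cv2.INTER_CUBIC),alpha=1.5,beta=20)
E
python3 - <<'E'
import cv2,numpy as np
from h import crop
t=cv2.imread("pics/top0.png");s=cv2.imread("pics/scene0.png")
cv2.imwrite("pics/a.png",np.hstack([crop(t,85,165,150,145,5)[:600],]))
cv2.imwrite("pics/b.png",np.hstack([crop(t,315,170,120,105,3),crop(s,125,210,125,105,3)]))
cv2.imwrite("pics/b.png",np.vstack([crop(t,310,165,130,110,5)]))
cv2.imwrite("pics/c.png",crop(s,125,210,130,125,4.8))
E
```

```text
(no output)
```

View pics/b.png

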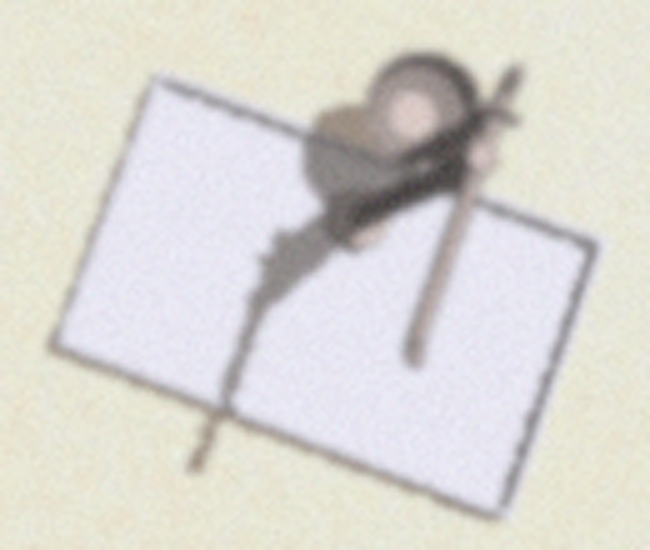

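View pics/c.png

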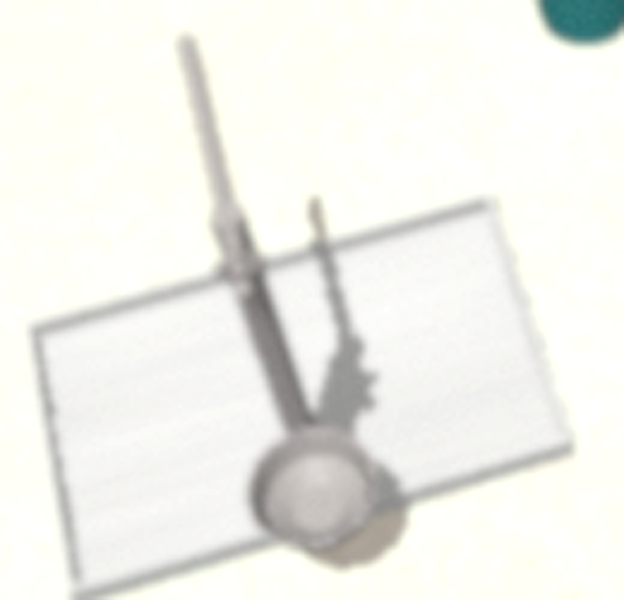

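View pics/a.png

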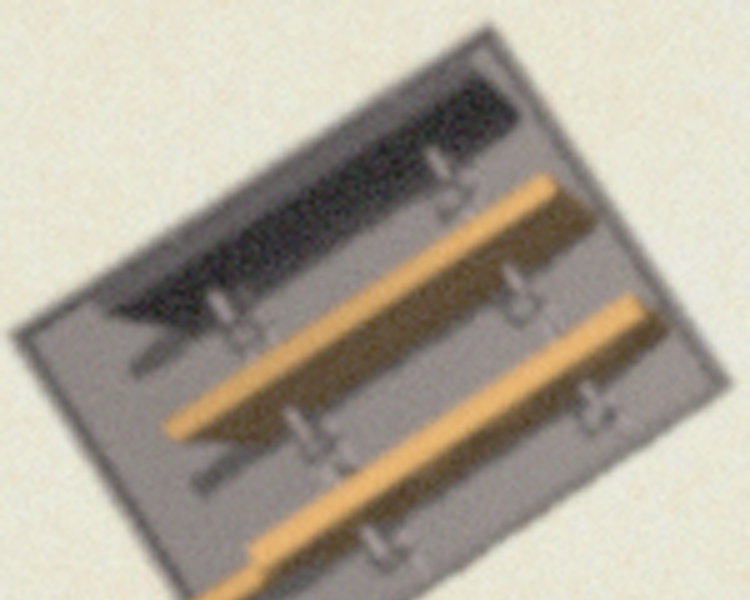

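Readings:

| Point | View | Pixels |
|---|---|---|
| Hook tip | top | (393,236.4) |
| Hook tip | scene | (163.8,218.3) |
| Board edge, right end | top | (213.5,225.3) |
| Board edge, left end of blade | top | (136.2,276.5) |

I'll fit the poses from these.

Run:
```python
from h import *
from scipy.optimize import least_squares
T=lambda p,s,o:np.array(p,float)/s+o
tt=T([(160,78),(595,243),(497,517),(52,345)],5,(310,165)); ts=T([(490,203),(570,450),(78,597),(37,328)],4.8,(125,210))
ht=T([(415,357)],5,(310,165)); hs=T([(186,40)],4.8,(125,210))
# tray corners world (rough) per view
print(ray("top",tt,15).round(0),ray("scene",ts,15).round(0))
def rot(a): return np.array([[np.cos(a),-np.sin(a)],[np.sin(a),np.cos(a)]])
# top order: far-left, far-right, near-right, near-left ; +x far, +y left
loc=np.array([(75,120),(75,-120),(-75,-120),(-75,120)])
locs=loc[[3,0,1,2]]
def f(p):
    R=rot(p[2]); W=lambda l:np.c_[l@R.T+p[:2],np.full(len(l),15)]
    return np.r_[proj("top",W(loc))-tt,proj("scene",W(locs))-ts].ravel()
s=least_squares(f,[430,-260,-.3]); print("tray",s.x,s.fun.round(1))
# tip triangulation
def g(P): return np.r_[proj("top",P)-ht,proj("scene",P)-hs].ravel()
q=least_squares(g,[400,-280,220]); print("tip",q.x,q.fun.round(1),"local",rot(-s.x[2])@(q.x[:2]-s.x[:2]))
print("tip rays z225",ray("top",ht,225),ray("scene",hs,225))
b=T([(635,293),(650,310),(262,567),(250,548)],5,(85,165))
B=ray("top",b,128); print("board top",B.round(1),"mid",B.mean(0),"len",np.linalg.norm(B[0]-B[3]),np.linalg.norm(B[0]-B[1]))
d=(B[2]+B[3]-B[0]-B[1])[:2]; print("yaw of +y",np.degrees(np.arctan2(d[1],d[0])),"stand y yaw",90+np.degrees(s.x[2]))
r=T([(15,335),(490,30),(730,383)],5,(85,165)); Q=ray("top",r,30);print("rack",Q.round(0))
print("tumbler",ray("top",[(275,263)],105),"soap",ray("top",[(284,182)],190))
```

```text
[[ 642. -184.   15.]
 [ 553. -398.   15.]
 [ 418. -341.   15.]
 [ 508. -125.   15.]] [[ 517. -133.   15.]
 [ 651. -189.   15.]
 [ 561. -403.   15.]
 [ 426. -345.   15.]]
tray [ 5.34076145e+02 -2.64558179e+02 -3.98565884e-01] [-0.5 -3.2  2.4 -1.5  1.9 -0.  -0.1 -1.5  1.2 -3.   1.6 -2.1 -1.6 -1.
 -2.1 -2. ]
tip [ 488.1926275  -247.78451588  224.23610119] [-0.2 -0.1 -0.2 -0. ] local [-48.79690828  -2.3483382 ]
tip rays z225 [[ 487.97036077 -247.87363225  225.        ]] [[ 489.03874742 -247.71662194  225.        ]]
board top [[530.  129.6 128. ]
 [522.3 123.  128. ]
 [413.2 293.  128. ]
 [421.6 298.3 128. ]] mid [471.78859429 211.0012695  128.        ] len 200.54324040338187 10.224021710566465
yaw of +y 122.70447739328245 stand y yaw 67.16385701020937
rack [[525. 442.  30.]
 [671. 214.  30.]
 [493.  96.  30.]]
tumbler [[439.12599639  -9.52356395 105.        ]] soap [[610.13910246 -31.85168227 190.        ]]
```

```bash
cat >> h.py <<'E'
def phi_of(rv):
    R=cv2.Rodrigues(np.array(rv,float))[0]; return np.degrees(np.arctan2(R[1,0],R[0,0])),R
def plan(x,y,z,phi,start=None,polar=True,step=.9,rnd=2,cap=99):
    """rows of deltas from the measured pose (or start) to the target, interpolated in polar coordinates"""
    s=ctrl.state(); a=np.r_[s["tool_pos"],phi_of(s["tcp_rot"])[0]] if start is None else np.array(start,float)
    b=np.array([x,y,z,phi],float); f=lambda p:np.r_[np.hypot(p[0],p[1]),np.unwrap([0,np.arctan2(p[1],p[0])])[1],p[2:]] if polar else p
    g=lambda p:np.r_[p[0]*np.cos(p[1]),p[0]*np.sin(p[1]),p[2:]] if polar else p
    A,B=f(a),f(b)
    for n in range(1,200):
        c=a.copy(); rows=[]
        for i in range(1,n+1):
            t=g(A+(B-A)*i/n); d=t-c; h=np.radians(c[3])
            v=np.round([(d[0]*np.cos(h)+d[1]*np.sin(h))/40,(d[0]*np.sin(h)-d[1]*np.cos(h))/40,-d[2]/40,-d[3]/5],rnd)
            rows.append(v); X,Y=v[:2]*40
            c=c+[X*np.cos(h)+Y*np.sin(h),X*np.sin(h)-Y*np.cos(h),-40*v[2],-5*v[3]]
        if np.abs(rows).max()<=step: break
    print("from",a.round(1),"rows",n)
    for k in range(0,n,8): print("["+",".join('{"x":%g,"y":%g,"z":%g,"turn":%g}'%tuple(r+0.) for r in rows[k:k+8])+"]")
    return c
E
python3 - <<'E'
from h import *
s=ctrl.state();print(phi_of(s["tcp_rot"]))
c=plan(206.4,-642.4,460,17.8)
c=plan(472.3,210.2,440,122.7,start=[206.4,-642.4,460,17.8])
plan(472.3,210.2,272,122.7,start=[472.3,210.2,440,122.7])
E
```

```text
(np.float64(17.807653769871596), array([[ 9.52088546e-01,  3.05821958e-01, -5.75410455e-04],
       [ 3.05822490e-01, -9.52086368e-01,  2.03783329e-03],
       [ 7.53737163e-05, -2.11617119e-03, -9.99997758e-01]]))
from [ 206.3 -642.3  403.4   17.8] rows 2
[{"x":0,"y":0,"z":-0.71,"turn":0},{"x":0,"y":0,"z":-0.7,"turn":0}]
from [ 206.4 -642.4  460.    17.8] rows 32
[{"x":0.88,"y":-0.15,"z":0.02,"turn":-0.66},{"x":0.87,"y":-0.14,"z":0.01,"turn":-0.65},{"x":0.87,"y":-0.14,"z":0.02,"turn":-0.66},{"x":0.86,"y":-0.13,"z":0.01,"turn":-0.65},{"x":0.85,"y":-0.13,"z":0.02,"turn":-0.66},{"x":0.85,"y":-0.13,"z":0.01,"turn":-0.65},{"x":0.84,"y":-0.12,"z":0.02,"turn":-0.66},{"x":0.84,"y":-0.11,"z":0.02,"turn":-0.66}]
[{"x":0.83,"y":-0.12,"z":0.01,"turn":-0.65},{"x":0.83,"y":-0.11,"z":0.02,"turn":-0.66},{"x":0.82,"y":-0.1,"z":0.01,"turn":-0.65},{"x":0.81,"y":-0.11,"z":0.02,"turn":-0.66},{"x":0.81,"y":-0.09,"z":0.01,"turn":-0.65},{"x":0.8,"y":-0.1,"z":0.02,"turn":-0.66},{"x":0.79,"y":-0.09,"z":0.01,"turn":-0.65},{"x":0.79,"y":-0.09,"z":0.02,"turn":-0.66}]
[{"x":0.79,"y":-0.08,"z":0.02,"turn":-0.66},{"x":0.77,"y":-0.08,"z":0.01,"turn":-0.65},{"x":0.77,"y":-0.08,"z":0.02,"turn":-0.66},{"x":0.77,"y":-0.08,"z":0.01,"turn":-0.65},{"x":0.76,"y":-0.07,"z":0.02,"turn":-0.66},{"x":0.75,"y":-0.07,"z":0.01,"turn":-0.65},{"x":0.75,"y":-0.06,"z":0.02,"turn":-0.66},{"x":0.74,"y":-0.06,"z":0.02,"turn":-0.66}]
[{"x":0.73,"y":-0.06,"z":0.01,"turn":-0.65},{"x":0.73,"y":-0.06,"z":0.02,"turn":-0.66},{"x":0.72,"y":-0.05,"z":0.01,"turn":-0.65},{"x":0.72,"y":-0.05,"z":0.02,"turn":-0.66},{"x":0.71,"y":-0.05,"z":0.01,"turn":-0.65},{"x":0.7,"y":-0.04,"z":0.02,"turn":-0.66},{"x":0.7,"y":-0.05,"z":0.01,"turn":-0.65},{"x":0.69,"y":-0.04,"z":0.02,"turn":-0.66}]
from [472.3 210.2 440.  122.7] rows 5
[{"x":0,"y":0,"z":0.84,"turn":0},{"x":0,"y":0,"z":0.84,"turn":0},{"x":0,"y":0,"z":0.84,"turn":0},{"x":0,"y":0,"z":0.84,"turn":0},{"x":0,"y":0,"z":0.84,"turn":0}]
```

Call:
{"op": "servo_tool", "data": {"deltas": [{"x": 0,"z": -0.7},{"x": 0,"z": -0.7},{"x": 0.85,"y": -0.14,"turn": -0.65},{"x": 0.85,"y": -0.14,"turn": -0.65},{"x": 0.85,"y": -0.14,"turn": -0.65},{"x": 0.85,"y": -0.14,"turn": -0.65},{"x": 0.85,"y": -0.14,"turn": -0.65},{"x": 0.85,"y": -0.14,"turn": -0.65}], "grip": 0}}

```text
schema error: expected keys x, y, z, turn
```

Call:
{"op": "servo_tool", "data": {"deltas": [{"x": 0.85,"y": -0.12,"turn": -0.65},{"x": 0.85,"y": -0.12,"turn": -0.65},{"x": 0.85,"y": -0.1,"turn": -0.65},{"x": 0.8,"y": -0.1,"turn": -0.65},{"x": 0.8,"y": -0.1,"turn": -0.65},{"x": 0.8,"y": -0.1,"turn": -0.65},{"x": 0.8,"y": -0.1,"turn": -0.65},{"x": 0.8,"y": -0.1,"turn": -0.65}]}}

```text
schema error: expected keys x, y, z, turn
```

Call:
{"op": "servo_tool", "data": {"deltas": [{"x": 0.8,"y": -0.09,"turn": -0.65},{"x": 0.8,"y": -0.09,"turn": -0.65},{"x": 0.8,"y": -0.09,"turn": -0.65},{"x": 0.8,"y": -0.08,"turn": -0.65},{"x": 0.75,"y": -0.08,"turn": -0.65},{"x": 0.75,"y": -0.08,"turn": -0.65},{"x": 0.75,"y": -0.07,"turn": -0.65},{"x": 0.75,"y": -0.07,"turn": -0.65}]}}

```text
schema error: expected keys x, y, z, turn
```

Call:
{"op": "servo_tool", "data": {"deltas": [{"x": 0.75,"y": -0.06,"turn": -0.65},{"x": 0.75,"y": -0.06,"turn": -0.65},{"x": 0.75,"y": -0.06,"turn": -0.65},{"x": 0.7,"y": -0.06,"turn": -0.65},{"x": 0.7,"y": -0.05,"turn": -0.65},{"x": 0.7,"y": -0.05,"turn": -0.65},{"x": 0},{"x": 0}]}}

```text
schema error: expected keys x, y, z, turn
```

Run:
```python
from h import *
s=ctrl.state();print(s["tool_pos"],s["q"].round(2),s["opening"],s["time"])
plan(472.3,210.2,400,122.7)
```

```text
[ 206.34938766 -642.34502914  403.44690612] [-1.3   0.26  1.61 -0.    1.27 -0.04] 1.000114948615657 0.1
from [ 206.3 -642.3  403.4   17.8] rows 32
[{"x":0.88,"y":-0.15,"z":0,"turn":-0.66},{"x":0.87,"y":-0.14,"z":0.01,"turn":-0.65},{"x":0.87,"y":-0.14,"z":0,"turn":-0.66},{"x":0.86,"y":-0.13,"z":0,"turn":-0.65},{"x":0.85,"y":-0.13,"z":0,"turn":-0.66},{"x":0.85,"y":-0.12,"z":0.01,"turn":-0.65},{"x":0.84,"y":-0.13,"z":0,"turn":-0.66},{"x":0.84,"y":-0.11,"z":0,"turn":-0.65}]
[{"x":0.83,"y":-0.12,"z":0,"turn":-0.66},{"x":0.83,"y":-0.11,"z":0.01,"turn":-0.66},{"x":0.82,"y":-0.1,"z":0,"turn":-0.65},{"x":0.81,"y":-0.1,"z":0,"turn":-0.66},{"x":0.81,"y":-0.1,"z":0.01,"turn":-0.65},{"x":0.8,"y":-0.1,"z":0,"turn":-0.66},{"x":0.79,"y":-0.09,"z":0,"turn":-0.65},{"x":0.79,"y":-0.09,"z":0,"turn":-0.66}]
[{"x":0.79,"y":-0.08,"z":0.01,"turn":-0.65},{"x":0.77,"y":-0.08,"z":0,"turn":-0.66},{"x":0.77,"y":-0.08,"z":0,"turn":-0.66},{"x":0.77,"y":-0.07,"z":0,"turn":-0.65},{"x":0.76,"y":-0.07,"z":0.01,"turn":-0.66},{"x":0.75,"y":-0.07,"z":0,"turn":-0.65},{"x":0.75,"y":-0.07,"z":0,"turn":-0.66},{"x":0.74,"y":-0.06,"z":0,"turn":-0.65}]
[{"x":0.73,"y":-0.06,"z":0.01,"turn":-0.66},{"x":0.73,"y":-0.06,"z":0,"turn":-0.66},{"x":0.72,"y":-0.05,"z":0,"turn":-0.65},{"x":0.72,"y":-0.05,"z":0.01,"turn":-0.66},{"x":0.71,"y":-0.05,"z":0,"turn":-0.65},{"x":0.7,"y":-0.04,"z":0,"turn":-0.66},{"x":0.7,"y":-0.04,"z":0,"turn":-0.65},{"x":0.69,"y":-0.04,"z":0.01,"turn":-0.66}]
```

All four keys are required in every row.

Call:
{"op": "servo_tool", "data": {"deltas": [{"x": 0,"y": 0,"z": -0.7,"turn": 0},{"x": 0,"y": 0,"z": -0.7,"turn": 0},{"x": 0.85,"y": -0.14,"z": 0,"turn": -0.65},{"x": 0.85,"y": -0.14,"z": 0,"turn": -0.65},{"x": 0.85,"y": -0.14,"z": 0,"turn": -0.65},{"x": 0.85,"y": -0.14,"z": 0,"turn": -0.65},{"x": 0.85,"y": -0.14,"z": 0,"turn": -0.65},{"x": 0.85,"y": -0.14,"z": 0,"turn": -0.65}], "grip": 0}}

```text
time: 0.9
tool_pos: [375.4, -522.8, 459.9]
tcp_rot: [-2.974, -1.008, 0.0]
contact_force: [1.0, 0.2, -0.3]
opening: 0.498
grasp_force: 0.0
```

Call:
{"op": "servo_tool", "data": {"deltas": [{"x": 0.85,"y": -0.12,"z": 0,"turn": -0.65},{"x": 0.85,"y": -0.12,"z": 0,"turn": -0.65},{"x": 0.85,"y": -0.1,"z": 0,"turn": -0.65},{"x": 0.8,"y": -0.1,"z": 0,"turn": -0.65},{"x": 0.8,"y": -0.1,"z": 0,"turn": -0.65},{"x": 0.8,"y": -0.1,"z": 0,"turn": -0.65},{"x": 0.8,"y": -0.1,"z": 0,"turn": -0.65},{"x": 0.8,"y": -0.1,"z": 0,"turn": -0.65}]}}

```text
time: 1.7
tool_pos: [522.2, -305.8, 460.0]
tcp_rot: [-2.671, -1.651, 0.001]
contact_force: [-0.2, -0.2, -0.0]
opening: 0.499
grasp_force: 0.0
```

Call:
{"op": "servo_tool", "data": {"deltas": [{"x": 0.8,"y": -0.09,"z": 0,"turn": -0.65},{"x": 0.8,"y": -0.09,"z": 0,"turn": -0.65},{"x": 0.8,"y": -0.09,"z": 0,"turn": -0.65},{"x": 0.8,"y": -0.08,"z": 0,"turn": -0.65},{"x": 0.75,"y": -0.08,"z": 0,"turn": -0.65},{"x": 0.75,"y": -0.08,"z": 0,"turn": -0.65},{"x": 0.75,"y": -0.07,"z": 0,"turn": -0.65},{"x": 0.75,"y": -0.07,"z": 0,"turn": -0.65}]}}

```text
time: 2.5
tool_pos: [562.6, -61.7, 460.0]
tcp_rot: [-2.232, -2.21, 0.001]
contact_force: [0.5, -0.0, -0.4]
opening: 0.504
grasp_force: 0.0
```

Call:
{"op": "servo_tool", "data": {"deltas": [{"x": 0.75,"y": -0.06,"z": 0,"turn": -0.65},{"x": 0.75,"y": -0.06,"z": 0,"turn": -0.65},{"x": 0.75,"y": -0.06,"z": 0,"turn": -0.65},{"x": 0.7,"y": -0.06,"z": 0,"turn": -0.65},{"x": 0.7,"y": -0.05,"z": 0,"turn": -0.65},{"x": 0.7,"y": -0.05,"z": 0,"turn": -0.65},{"x": 0,"y": 0,"z": 0,"turn": 0},{"x": 0,"y": 0,"z": 0,"turn": 0}]}}

```text
time: 3.3
tool_pos: [527.1, 107.5, 460.3]
tcp_rot: [-1.827, -2.555, 0.001]
contact_force: [-0.5, -0.5, 0.0]
opening: 0.497
grasp_force: 0.0
```

Run:
```python
from h import *
s=ctrl.state();print(s["tool_pos"],s["q"].round(2),s["opening"],s["time"])
plan(472.3,210.2,400,122.7)
```

```text
[527.1457542  107.54435997 460.31666847] [ 0.16 -0.03  1.83 -0.    1.34 -0.17] 0.49663122480427596 3.3
from [527.1 107.5 460.3 108.9] rows 4
[{"x":0.74,"y":-0.06,"z":0.38,"turn":-0.69},{"x":0.73,"y":-0.05,"z":0.37,"turn":-0.69},{"x":0.72,"y":-0.05,"z":0.38,"turn":-0.69},{"x":0.72,"y":-0.05,"z":0.38,"turn":-0.7}]
```

Call:
{"op": "servo_tool", "data": {"deltas": [{"x": 0.74,"y": -0.06,"z": 0.38,"turn": -0.69},{"x": 0.73,"y": -0.05,"z": 0.37,"turn": -0.69},{"x": 0.72,"y": -0.05,"z": 0.38,"turn": -0.69},{"x": 0.72,"y": -0.05,"z": 0.38,"turn": -0.7},{"x": 0,"y": 0,"z": 0,"turn": 0},{"x": 0,"y": 0,"z": 0,"turn": 0},{"x": 0,"y": 0,"z": 0,"turn": 0}]}}

```text
time: 4.0
tool_pos: [473.5, 209.0, 401.0]
tcp_rot: [1.509, 2.754, 0.001]
contact_force: [-0.5, -0.2, -0.0]
opening: 0.497
grasp_force: 0.0
```

Run:
```python
from h import *
plan(472.3,210.2,315,122.7)
im=eyes.get_image("scene")[:,:,::-1]; im=np.ascontiguousarray(im)
s=ctrl.state(); p=s["tool_pos"]; 
t=eyes.get_image("top")[:,:,::-1]
cv2.imwrite("pics/d.png",np.hstack([crop(im,275,100,125,120,3.2),crop(t,85,165,125,120,3.2)]))
# predicted vs observed board ends in scene for cross-check
d=np.radians(122.7);u=np.array([np.cos(d),np.sin(d),0]);m=np.array([471.8,211,128])
print(((proj("scene",[m-100*u,m+100*u])-[275,100])*3.2).round())
```

```text
from [473.5 209.  401.  122.6] rows 3
[{"x":0.01,"y":0,"z":0.72,"turn":-0.01},{"x":0.02,"y":-0.01,"z":0.71,"turn":-0.01},{"x":0.01,"y":0,"z":0.72,"turn":-0.01}]
[[107. 228.]
 [160.  65.]]
```

View pics/d.png

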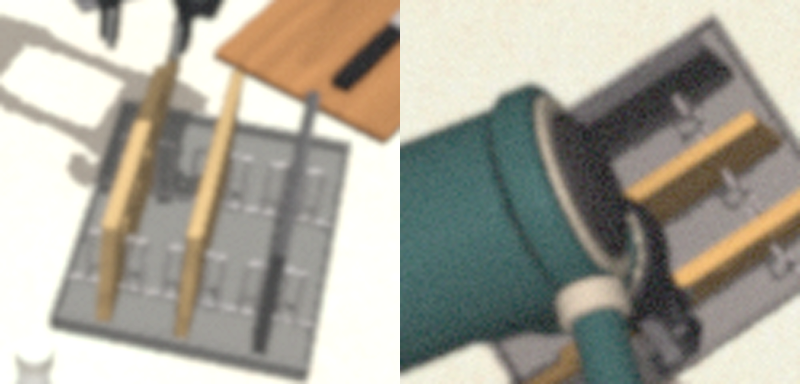

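The fingers straddle the board: scene crop (107,45) and (178,60), board edge running from (112,228). The edge end is close to the predicted (107,228). I'll descend and grip.

Call:
{"op": "servo_tool", "data": {"deltas": [{"x": 0.04,"y": 0,"z": 0.8,"turn": -0.03},{"x": 0,"y": 0,"z": 0.8,"turn": 0},{"x": 0,"y": 0,"z": 0.8,"turn": 0},{"x": 0,"y": 0,"z": 0.8,"turn": 0},{"x": 0,"y": 0,"z": 0,"turn": 0},{"x": 0,"y": 0,"z": 0,"turn": 0}]}}

```text
time: 4.7
tool_pos: [472.2, 210.8, 272.6]
tcp_rot: [-1.505, -2.757, 0.001]
contact_force: [0.5, -0.3, -0.3]
opening: 0.497
grasp_force: 0.0
```

Call:
{"op": "servo_tool", "data": {"deltas": [{"x": 0,"y": 0,"z": 0,"turn": 0},{"x": 0,"y": 0,"z": 0,"turn": 0},{"x": 0,"y": 0,"z": 0,"turn": 0},{"x": 0,"y": 0,"z": 0,"turn": 0},{"x": 0,"y": 0,"z": 0,"turn": 0},{"x": 0,"y": 0,"z": 0,"turn": 0},{"x": 0,"y": 0,"z": 0,"turn": 0},{"x": 0,"y": 0,"z": 0,"turn": 0}], "grip": 1, "force": 80}}

```text
time: 5.5
tool_pos: [472.9, 211.6, 274.8]
tcp_rot: [1.502, 2.756, 0.005]
contact_force: [-0.1, -0.5, 7.0]
opening: 0.128
grasp_force: 79.1
```

Run:
```python
from h import *
s=ctrl.state();print({k:np.round(v,2) for k,v in s.items()},phi_of(s["tcp_rot"])[0])
```

```text
{'time': np.float64(5.5), 'q': array([ 0.37,  0.09,  2.07, -0.  ,  0.98, -0.2 ]), 'joint_vel': array([ 0., -0., -0.,  0., -0.,  0.]), 'joint_torque': array([ 5.100e-01, -3.380e+01, -2.961e+01,  2.500e-01, -3.900e-01,
       -2.000e-02]), 'tool_pos': array([472.88, 211.58, 274.82]), 'tcp_rot': array([1.5 , 2.76, 0.  ]), 'contact_force': array([-0.14, -0.48,  7.05]), 'wrist_torque': array([-0.23,  0.17, -0.07]), 'grasp_force': np.float64(79.09), 'opening': np.float64(0.13)} 122.81383097784192
```

Call:
{"op": "servo_tool", "data": {"deltas": [{"x": 0,"y": 0,"z": -0.3,"turn": 0},{"x": 0,"y": 0,"z": -0.6,"turn": 0},{"x": 0,"y": 0,"z": -0.75,"turn": 0},{"x": 0,"y": 0,"z": -0.75,"turn": 0},{"x": 0,"y": 0,"z": -0.75,"turn": 0},{"x": 0,"y": 0,"z": -0.75,"turn": 0},{"x": 0,"y": 0,"z": -0.75,"turn": 0},{"x": 0,"y": 0,"z": -0.6,"turn": 0}]}}

```text
time: 6.3
tool_pos: [471.4, 211.2, 485.2]
tcp_rot: [1.503, 2.757, 0.003]
contact_force: [0.2, 0.9, -0.9]
opening: 0.126
grasp_force: 78.4
```

Call:
{"op": "servo_tool", "data": {"deltas": [{"x": 0,"y": 0,"z": 0,"turn": 0},{"x": 0,"y": 0,"z": 0,"turn": 0},{"x": 0,"y": 0,"z": 0,"turn": 0}]}}

```text
time: 6.6
tool_pos: [471.2, 211.0, 480.3]
tcp_rot: [-1.503, -2.757, 0.004]
contact_force: [-0.2, -0.2, -1.5]
opening: 0.127
grasp_force: 78.6
```

Run:
```python
from h import *
s=ctrl.state();print(s["contact_force"],s["wrist_torque"],s["grasp_force"])
plan(445,-252.4,485,67.2,step=.75)
```

```text
[-0.17085283 -0.20129602 -1.50304639] [-0.02710114 -0.00678912  0.01616451] 78.62459775729803
from [471.2 211.  480.3 122.8] rows 16
[{"x":-0.74,"y":-0.14,"z":-0.01,"turn":0.7},{"x":-0.74,"y":-0.14,"z":0,"turn":0.69},{"x":-0.75,"y":-0.14,"z":-0.01,"turn":0.7},{"x":-0.74,"y":-0.14,"z":-0.01,"turn":0.69},{"x":-0.74,"y":-0.14,"z":-0.01,"turn":0.7},{"x":-0.74,"y":-0.13,"z":0,"turn":0.69},{"x":-0.74,"y":-0.14,"z":-0.01,"turn":0.7},{"x":-0.74,"y":-0.13,"z":-0.01,"turn":0.69}]
[{"x":-0.74,"y":-0.13,"z":-0.01,"turn":0.7},{"x":-0.74,"y":-0.13,"z":0,"turn":0.69},{"x":-0.74,"y":-0.12,"z":-0.01,"turn":0.7},{"x":-0.74,"y":-0.13,"z":-0.01,"turn":0.69},{"x":-0.74,"y":-0.12,"z":-0.01,"turn":0.7},{"x":-0.75,"y":-0.12,"z":0,"turn":0.69},{"x":-0.74,"y":-0.12,"z":-0.01,"turn":0.7},{"x":-0.73,"y":-0.12,"z":-0.01,"turn":0.69}]
```

Call:
{"op": "servo_tool", "data": {"deltas": [{"x": -0.4,"y": -0.07,"z": 0,"turn": 0.35},{"x": -0.74,"y": -0.14,"z": 0,"turn": 0.7},{"x": -0.74,"y": -0.14,"z": 0,"turn": 0.7},{"x": -0.74,"y": -0.14,"z": 0,"turn": 0.7},{"x": -0.74,"y": -0.14,"z": 0,"turn": 0.7},{"x": -0.74,"y": -0.13,"z": 0,"turn": 0.7},{"x": -0.74,"y": -0.13,"z": 0,"turn": 0.7},{"x": -0.74,"y": -0.13,"z": 0,"turn": 0.7}]}}

```text
time: 7.4
tool_pos: [514.7, -10.9, 479.7]
tcp_rot: [-2.092, -2.34, 0.004]
contact_force: [0.4, 0.6, -2.8]
opening: 0.124
grasp_force: 78.5
```

Call:
{"op": "servo_tool", "data": {"deltas": [{"x": -0.74,"y": -0.13,"z": 0,"turn": 0.7},{"x": -0.74,"y": -0.13,"z": 0,"turn": 0.7},{"x": -0.74,"y": -0.13,"z": 0,"turn": 0.7},{"x": -0.74,"y": -0.12,"z": 0,"turn": 0.7},{"x": -0.74,"y": -0.12,"z": 0,"turn": 0.7},{"x": -0.74,"y": -0.12,"z": 0,"turn": 0.7},{"x": -0.5,"y": -0.08,"z": 0,"turn": 0.5},{"x": 0,"y": 0,"z": 0,"turn": 0}]}}

```text
time: 8.2
tool_pos: [469.2, -205.5, 479.8]
tcp_rot: [-2.525, -1.863, 0.004]
contact_force: [0.0, -0.0, -2.3]
opening: 0.126
grasp_force: 78.4
```

Call:
{"op": "servo_tool", "data": {"deltas": [{"x": 0,"y": 0,"z": 0,"turn": 0},{"x": 0,"y": 0,"z": 0,"turn": 0},{"x": 0,"y": 0,"z": 0,"turn": 0}]}}

```text
time: 8.5
tool_pos: [470.6, -202.9, 481.8]
tcp_rot: [-2.522, -1.871, 0.0]
contact_force: [0.2, 0.2, -2.1]
opening: 0.126
grasp_force: 78.4
```

Run:
```python
from h import *
plan(445,-252.4,445,67.2,step=.75)
for n in("top","scene"):
    im=eyes.get_image(n)[:,:,::-1]; cv2.imwrite(f"pics/e_{n}.png",im)
t=cv2.imread("pics/e_top.png");s=cv2.imread("pics/e_scene.png")
cv2.imwrite("pics/e.png",np.hstack([crop(t,260,160,200,200,2),crop(s,80,120,200,200,2)]))
```

```text
from [ 470.6 -202.9  481.8   73.1] rows 2
[{"x":-0.69,"y":-0.11,"z":0.46,"turn":0.59},{"x":-0.69,"y":-0.11,"z":0.46,"turn":0.6}]
```

View pics/e.png

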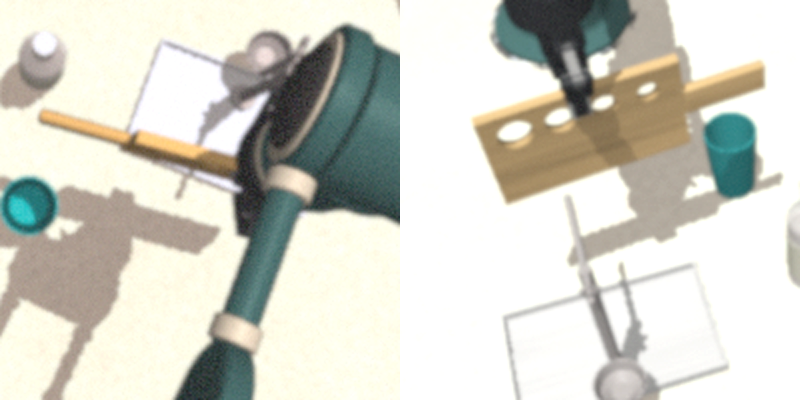

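The board is held upright with its holes visible in the scene view: right half, c at (600,103), d at (647,90). Nothing else has moved. Next is the position in front of the hook.

Call:
{"op": "servo_tool", "data": {"deltas": [{"x": -0.69,"y": -0.11,"z": 0.46,"turn": 0.6},{"x": -0.69,"y": -0.11,"z": 0.46,"turn": 0.59},{"x": 0,"y": 0,"z": 0.6,"turn": 0},{"x": 0,"y": 0,"z": 0.65,"turn": 0},{"x": 0,"y": 0,"z": 0,"turn": 0},{"x": 0,"y": 0,"z": 0,"turn": 0},{"x": 0,"y": 0,"z": 0,"turn": 0},{"x": 0,"y": 0,"z": 0,"turn": 0}]}}

```text
time: 9.4
tool_pos: [445.3, -253.4, 397.5]
tcp_rot: [2.615, 1.736, 0.002]
contact_force: [-0.0, -0.5, -1.8]
opening: 0.124
grasp_force: 78.3
```

Run:
```python
from h import *
plan(445,-252.4,393.8,67.2,step=.75)
s=ctrl.state();p=s["tool_pos"];h=np.radians(phi_of(s["tcp_rot"])[0]);u=np.array([np.cos(h),np.sin(h),0]);w=np.array([u[1],-u[0],0])
im=eyes.get_image("scene")[:,:,::-1]
cv2.imwrite("pics/f.png",crop(im,110,140,130,100,6))
P=[p+k*u+[0,0,-174.8]+6*w for k in(-67,-23,21,65)]+[p+k*u+[0,0,-146.8]+6*w for k in(-100,100)]
print(((proj("scene",P)-[110,140])*6).round())
```

```text
from [ 445.3 -253.4  397.5   67.1] rows 1
[{"x":0.02,"y":-0.02,"z":0.09,"turn":-0.01}]
[[ 47. 470.]
 [177. 437.]
 [305. 404.]
 [431. 372.]
 [-78. 444.]
 [518. 294.]]
```

View pics/f.png

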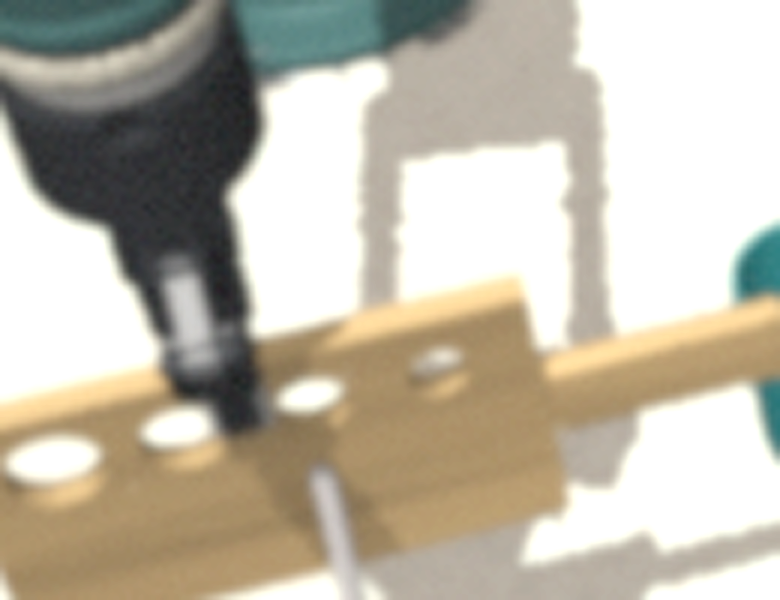

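Hole c is centred near (311,403) against a prediction of (305,404), so the board sits about 2 mm farther along tool x than assumed. The hook tip is at (320,468). I'll check the rod's line before threading.

Run:
```python
from h import *
T=lambda p,s,o:np.array(p,float)/s+o
A=ray("top",T([(415,350),(440,270),(465,190)],5,(310,165)),[222,217,217]);print("top rod",A.round(1),np.degrees(np.arctan2(*(A[2]-A[1])[1::-1])))
A=ray("scene",T([(186,40),(205,115),(222,190)],4.8,(125,210)),[226,218,218]);print("scene rod",A.round(1),np.degrees(np.arctan2(*(A[2]-A[1])[1::-1])))
s=ctrl.state();p=s["tool_pos"];h=np.radians(67.2);u=np.array([np.cos(h),np.sin(h)]);w=np.array([u[1],-u[0]])
hole=ray("scene",[(110+311/6,140+403/6)],p[2]-174.8)[0];print("hole front face",hole,"tcp",p)
for tip in([488.2,-247.8],[489,-247.7]): print("u,w of hole rel tip",(hole[:2]-tip)@u,(hole[:2]-tip)@w)
```

```text
top rod [[ 490.9 -248.8  222. ]
 [ 523.7 -262.2  217. ]
 [ 556.4 -274.2  217. ]] -20.136917841020804
scene rod [[ 489.8 -248.   226. ]
 [ 521.9 -261.1  218. ]
 [ 557.7 -276.2  218. ]] -22.857014286003636
hole front face [ 459.67862036 -234.2770315   222.4594569 ] tcp [ 445.16924488 -253.36256156  397.2594569 ]
u,w of hole rel tip 1.4138471974245965 -31.533169992787414
u,w of hole rel tip 1.011648413104038 -32.231908955413004
```

Call:
{"op": "servo_tool", "data": {"deltas": [{"x": -0.02,"y": 0,"z": 0.09,"turn": 0},{"x": 0,"y": 0.25,"z": 0,"turn": 0},{"x": 0,"y": 0.25,"z": 0,"turn": 0},{"x": 0,"y": 0.25,"z": 0,"turn": 0},{"x": 0,"y": 0.25,"z": 0,"turn": 0},{"x": 0,"y": 0,"z": 0,"turn": 0},{"x": 0,"y": 0,"z": 0,"turn": 0},{"x": 0,"y": 0,"z": 0,"turn": 0}]}}

```text
time: 10.25
tool_pos: [481.0, -269.5, 391.7]
tcp_rot: [-2.617, -1.736, 0.001]
contact_force: [0.0, -0.6, -1.9]
opening: 0.127
grasp_force: 78.5
```

Run:
```python
from h import *
s=ctrl.state();print(s["tool_pos"],phi_of(s["tcp_rot"])[0],s["contact_force"],s["wrist_torque"])
im=eyes.get_image("scene")[:,:,::-1]
cv2.imwrite("pics/g.png",crop(im,125,170,100,80,8))
```

```text
[ 480.95098741 -269.48450748  391.6504988 ] 67.10893408764187 [ 0.01956472 -0.60217159 -1.94607953] [0.03067078 0.01473213 0.02128032]
```

View pics/g.png

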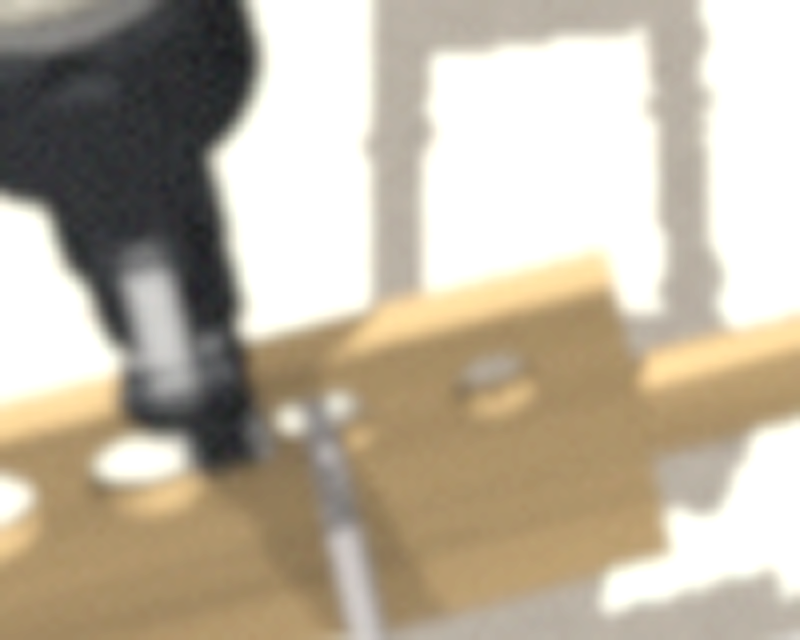

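The tip is in hole c and centred, with equal gaps either side: (275–308) and (325–358). There is no contact force. I'll slide on.

Call:
{"op": "servo_tool", "data": {"deltas": [{"x": 0,"y": 0,"z": -0.05,"turn": -0.02},{"x": 0,"y": 0.2,"z": 0,"turn": 0},{"x": 0,"y": 0.2,"z": 0,"turn": 0},{"x": 0,"y": 0.2,"z": 0,"turn": 0},{"x": 0,"y": 0.2,"z": 0,"turn": 0},{"x": 0,"y": 0.2,"z": 0,"turn": 0},{"x": 0,"y": 0,"z": 0,"turn": 0},{"x": 0,"y": 0,"z": 0,"turn": 0}]}}

```text
time: 11.1
tool_pos: [518.2, -285.1, 393.6]
tcp_rot: [-2.616, -1.738, 0.001]
contact_force: [-0.2, -0.5, -1.4]
opening: 0.128
grasp_force: 78.5
```

Call:
{"op": "servo_tool", "data": {"deltas": [{"x": 0,"y": 0,"z": 0.1,"turn": 0},{"x": 0,"y": 0,"z": 0.1,"turn": 0},{"x": 0,"y": 0,"z": 0.05,"turn": 0},{"x": 0,"y": 0,"z": 0,"turn": 0},{"x": 0,"y": 0,"z": 0,"turn": 0}]}}

```text
time: 11.6
tool_pos: [517.9, -285.0, 383.8]
tcp_rot: [-2.616, -1.739, 0.0]
contact_force: [0.8, 0.1, -2.1]
opening: 0.127
grasp_force: 78.5
```

Run:
```python
from h import *
s=ctrl.state();print(s["tool_pos"],phi_of(s["tcp_rot"])[0],s["contact_force"],s["wrist_torque"])
h=np.radians(67.2);u=np.array([np.cos(h),np.sin(h)]);w=np.array([u[1],-u[0]])
d=s["tool_pos"][:2]+22*u-[488.2,-247.8];print("hole local x,y",d@w-47,d@u,"z",s["tool_pos"][2]-174.8-215)
```

```text
[ 517.85751842 -285.01830267  383.76695995] 67.20424961831304 [ 0.7551876   0.13676702 -2.10515164] [-0.00573139 -0.05651528  0.00663694]
hole local x,y -5.237154216220787 -0.8174311518739226 z -6.033040046729866
```

Call:
{"op": "servo_tool", "data": {"deltas": [{"x": 0,"y": 0,"z": 0.04,"turn": 0},{"x": 0,"y": 0,"z": 0.03,"turn": 0},{"x": 0,"y": 0,"z": 0,"turn": 0},{"x": 0,"y": 0,"z": 0,"turn": 0},{"x": 0,"y": 0,"z": 0,"turn": 0}], "force": 30}}

```text
time: 12.1
tool_pos: [518.0, -285.1, 381.1]
tcp_rot: [2.617, 1.739, 0.0]
contact_force: [-0.6, -0.1, -1.4]
opening: 0.126
grasp_force: 78.5
```

Call:
{"op": "servo_tool", "data": {"deltas": [{"x": 0,"y": 0,"z": 0,"turn": 0},{"x": 0,"y": 0,"z": 0,"turn": 0},{"x": 0,"y": 0,"z": 0,"turn": 0},{"x": 0,"y": 0,"z": 0,"turn": 0},{"x": 0,"y": 0,"z": 0,"turn": 0},{"x": 0,"y": 0,"z": 0,"turn": 0},{"x": 0,"y": 0,"z": 0,"turn": 0},{"x": 0,"y": 0,"z": 0,"turn": 0}], "grip": 0.2}}

```text
time: 12.9
tool_pos: [517.9, -285.1, 381.1]
tcp_rot: [-2.617, -1.739, 0.0]
contact_force: [0.3, 0.5, 0.8]
opening: 0.399
grasp_force: 0.0
```

Run:
```python
from h import *
s=ctrl.state();print(s["tool_pos"],s["contact_force"],s["opening"],s["grasp_force"])
im=eyes.get_image("scene")[:,:,::-1]
cv2.imwrite("pics/k.png",crop(im,100,170,160,120,5))
```

```text
[ 517.94505974 -285.06524703  381.06764955] [0.2832815  0.49704664 0.77133866] 0.398542333125907 0.0
```

View pics/k.png

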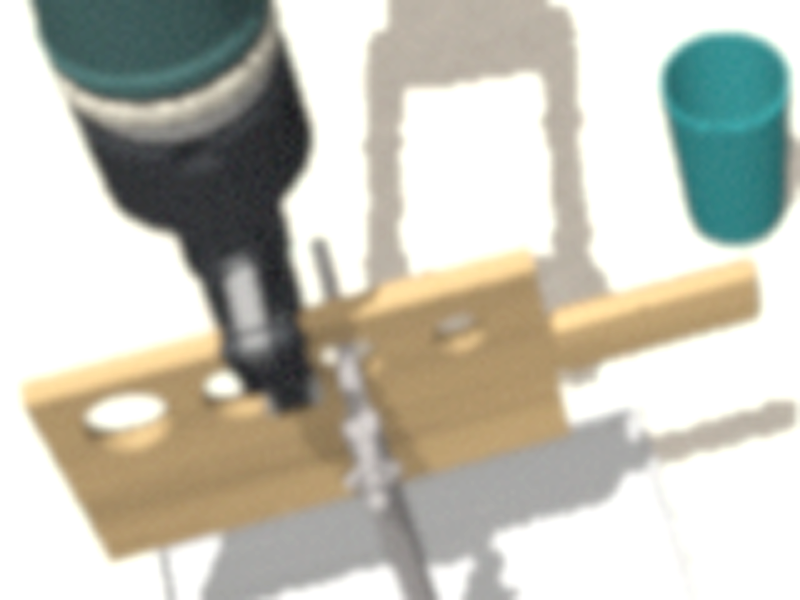

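The board hangs on hole c and looks level. The rod passes through at (350,360), and its tip shows behind at (320,250). I'll retreat straight up.

Call:
{"op": "servo_tool", "data": {"deltas": [{"x": 0,"y": 0,"z": -0.2,"turn": 0},{"x": 0,"y": 0,"z": -0.4,"turn": 0},{"x": 0,"y": 0,"z": -0.5,"turn": 0},{"x": 0,"y": 0,"z": -0.7,"turn": 0},{"x": 0,"y": 0,"z": -0.8,"turn": 0},{"x": 0,"y": 0,"z": -0.8,"turn": 0},{"x": 0,"y": 0,"z": -0.4,"turn": 0},{"x": 0,"y": 0,"z": 0,"turn": 0}]}}

```text
time: 13.75
tool_pos: [518.2, -285.2, 537.7]
tcp_rot: [2.611, 1.735, 0.005]
contact_force: [-0.3, 1.4, 0.6]
opening: 0.401
grasp_force: 0.0
```

Call:
{"op": "servo_tool", "data": {"deltas": [{"x": 0,"y": 0,"z": 0,"turn": 0},{"x": 0,"y": 0,"z": 0,"turn": 0},{"x": 0,"y": 0,"z": 0,"turn": 0},{"x": 0,"y": 0,"z": 0,"turn": 0},{"x": 0,"y": 0,"z": 0,"turn": 0},{"x": 0,"y": 0,"z": 0,"turn": 0},{"x": 0,"y": 0,"z": 0,"turn": 0},{"x": 0,"y": 0,"z": 0,"turn": 0}]}}

```text
time: 14.55
tool_pos: [518.0, -285.1, 533.1]
tcp_rot: [2.616, 1.739, 0.0]
contact_force: [0.3, 0.1, -0.3]
opening: 0.399
grasp_force: 0.0
```

Call:
{"op": "servo_tool", "data": {"deltas": [{"x": 0,"y": 0,"z": 0,"turn": 0},{"x": 0,"y": 0,"z": 0,"turn": 0},{"x": 0,"y": 0,"z": 0,"turn": 0},{"x": 0,"y": 0,"z": 0,"turn": 0},{"x": 0,"y": 0,"z": 0,"turn": 0},{"x": 0,"y": 0,"z": 0,"turn": 0},{"x": 0,"y": 0,"z": 0,"turn": 0},{"x": 0,"y": 0,"z": 0,"turn": 0}]}}

```text
time: 15.35
tool_pos: [518.0, -285.0, 533.1]
tcp_rot: [2.617, 1.739, 0.0]
contact_force: [0.2, -0.3, 0.2]
opening: 0.399
grasp_force: 0.0
```

Run:
```python
from h import *
a=eyes.get_image("scene")[:,:,::-1].astype(int)
for _ in range(9): b=eyes.get_image("scene")[:,:,::-1].astype(int)
d=np.abs(a-b)[200:280,90:260];print("diff over .45s: mean,max",d.mean(),d.max())
cv2.imwrite("pics/l.png",crop(b.astype(np.uint8),80,120,240,180,3))
```

```text
diff over .45s: mean,max 0.6395588235294117 9
```

View pics/l.png

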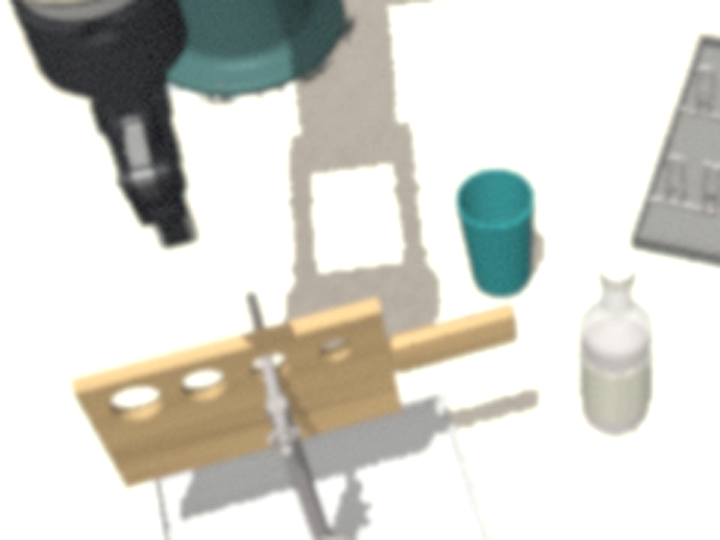

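The board hangs level and still on the rod at (268,362). The gripper is clear above it, and the tumbler and soap look untouched.

```bash
python3 -c "
from plant import ctrl
print(ctrl.sign_off())"
```

```text
the job is handed in; nothing more can be done
None
```

The handled board hangs level and still from the front hook by its 26 mm hole (hole_c), let go with the gripper clear above it; no bystander was seen to move, and the job was handed in at about 16 s (verdict not shown).

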